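# Lock up a lino block on the proofing bed

### The job

The cut lino block lies loose on the aluminium proofing bed; lock it up for printing. With one fingertip on each, press the two round buttons of the sliding bar down together, keep both down while you push the bar away until it has squared the block up tight against the back fence, then let both buttons spring fully up so that the bar is locked there. Nothing here is to be picked up: do not touch the block itself, and leave the things round the bed where they are.

Things in the scene. Friction and masses are not known exactly. Their poses are not given: they have to be found in the camera images.
- proof_bed: Proofing bed: aluminium plate fixed on the worktop, 250 mm (its x) by 200 mm (its y). Origin: centre of its underside; x points away from the robot to the back fence, y left, z up. Its flat top is 20 mm above the worktop. A rail 10 mm wide runs along each side, top 30 mm above the worktop. Two slots with toothed edges run along x at y = +28 and -28 mm.
- back_fence_face (a point): Middle of the back fence's face, which looks towards the bar, at x = 100 mm in the bed's frame, 30 mm above the worktop. The fence is a steel strip across the far end of the bed, 14 mm thick, 18 mm high above the bed's top. Axes as the bed's.
- lock_bar (a joint): Position (m) of the sliding lock-up bar along the bed's x: about 0 at the start, growing towards the fence; near 0.060 it holds the block tight against the fence. It slides with about 2.5 N of friction while both buttons are down 4.5 mm or more. With either button up, teeth in notches 12 mm apart lock it, with 3 mm of play; the notch that suits this block spans 0.058 to 0.061.
- bar_face (a point): Middle of the bar's steel face that bears on the block, 30 mm above the worktop. The bar is 46 mm deep (x) and 212 mm wide (y) with its shoes over the rails. Its middle is a grey housing 100 mm wide, top 42 mm above the worktop, carrying both buttons; along its far edge a finger rest (ridge, 100 mm wide) rises to 58 mm above the worktop, its near face 19 mm beyond the button centres.
- left_button_top (a point): Centre of the flat top of the left button (at larger y in the bed's frame): a round black cap 26 mm across, its top 52 mm above the worktop when up. It lies 26 mm nearer the robot, along the bed's x, than the bar's face. The two button centres are 56 mm apart along the bed's y.
- right_button_top (a point): Centre of the flat top of the right button, the same as the left one.
- left_button (a joint): Depth of the left button in m: 0 up, 0.007 fully down. Spring: about 2.7 N at the top, 5.1 N fully down. It frees its side of the bar once pressed deeper than 0.0045.
- right_button (a joint): Depth of the right button, the same as the left one.
- lino_block: The cut lino block, grey lino on a wooden block, 68 mm (its x) by 120 mm (its y) by 22 mm, about 0.2 kg, lying loose and up to 8 degrees askew on the bed between the bar and the back fence. Origin: centre of its underside.
- ink_roller: Bystander: ink roller with a wooden handle, 175 mm long, on the worktop to the left, in front of the hotplate. Origin: centre of its underside.
- ink_tube: Bystander: tube of ink, 134 mm long, on the glass slab to the right of the bed. Origin: centre of its underside.
- pencil: Bystander: pencil, 174 mm long, on the worktop close in front of the bed. Origin: its middle.
- matchbox: Bystander: matchbox, 36 by 53 by 15 mm, on the worktop beside the bed's near left corner. Origin: centre of its underside.

How it is judged:
By the outcome, as a careful person would: the job done as asked, in the order asked, and still so for the second after the job is handed in, with the robot touching nothing.
It also fails if it takes over 43 s, if anything falls off the work surface, if the arm or the gripper's body presses on something with over 40 N, if the wrist force passes 120 N, or if a joint passes its speed limit or range.

### The arm

A 6-joint arm with a two-finger parallel gripper is mounted at the origin on a cart in front of the work surface, level with it; the furniture and walls round the work are solid. World frame = base frame: x ahead of the robot, y to its left, z up, the work surface at z = 0. Lengths are in m, angles in rad, forces in N, time in s.
With the tool pointing down it reaches from about 0.425 to 0.95 m from the base axis. Payload 14.7 kg.
Tool frame: the origin (TCP) lies midway between the tips of the shut fingers; the grasp point (between the pads) lies 19 mm behind it; z points along the fingers, y is the line along which they close (so a half turn about z gives the same grasp; the last joint's range is limited). The gripper opens to 85 mm and grips with 20 to 120 N. Pads are 22 mm wide; open, the fingers measure 114 mm over their backs; the gripper's body (76 mm by 85 mm) begins 54 mm behind the grasp point. The pads swing forward as they close: fully open they stand 13 mm farther back than shut.
Start: joints at [-1.213, 0.48, 1.596, -0, 1.065, -0.047], TCP at [0.256, -0.597, 0.201] pointing down, gripper open.
Joint ranges: [-2.75, 2.75], [-0.82, 2.05], [0.23, 2.67], [-1.56, 4.7], [0.09, 2.69], [-2.92, 2.92]. Speed limits (rad/s): [1.89, 1.89, 2.39, 3.01, 3.01, 3.01].

### API

Orientations are given as a rotation vector (axis times angle).
In Python, from bench import arm gives the robot as it stands. The module is installed in compiled form; this text tells all that it offers.
- The arm moves only by the tool apply_moves, never from a script. Its argument "plan" is a list of rows, each a list of 6 numbers: the shift along the tool's x, y, z in units of 25 mm (1.0 is 25 mm), then the turn, a rotation vector about the tool's x, y, z in units of 6 degrees (1.0 is 6 degrees). In form: [[tx, ty, tz, ax, ay, az], ...]. A call has 1 to 12 rows; each row shifts and turns the commanded pose from where the row before left it, along the tool's axes as they then stand; what a row does not reach is not made up. A row lasts 1/12 s, in which the tool goes at most 41.7 mm and 7.16 degrees, less where a joint would pass 70% of its speed; a pose out of reach is approached as far as the arm can. A call is refused whole if a number of a shift passes 1 or a number of a turn 1, either way. A call with a gripper value outside its range is refused whole. "fingers" is the opening, from -1 (shut) to 1 (fully open), set as the call begins (left out, the last holds). The fingers move at their own pace and stop on an object; "force" is the grip in N (left out, the last holds). Time passes only in rows, so rows that do not move let the fingers close. It gives the time, the measured TCP pose, the force, the opening and the grip force at its end, in the units of the state.
- arm.sense(): the state, without advancing time (a new reading comes with each control period).
- arm.grab_frame(name): name is "scene" or "top"; returns the picture (384x512x3 uint8, red, green, blue); there is no depth.
- arm.get_calibration(name): a dict with "camera_matrix" (3x3 intrinsics, pixels), "T" (4x4, takes a point from camera to world coordinates). Camera axes: x right, y down, z forward; pixel columns grow to the right and rows downward; lengths in m; the calibration is good to about 2 mm. A picture is of the moment at which its call begins. get_calibration takes no time and is no camera call.
- arm.finish_job(): hands the job in; it is judged then, once.
The state is a dict: "time_s": time; "joint_pos": joint angles; "qvel": joint speeds; "joint_efforts": joint torques, N m; "tool_pos": TCP position; "orientation": TCP orientation; "force": force on the tool from outside, world axes, zero at the start; "torque": the same for the moment, N m; "grip_width": opening from 0.0 (shut) to 1.0 (fully open); "grip_force": force on a finger pad.
Only numpy, scipy, OpenCV 4.12 (cv2) and the standard library are available. Lean on these libraries where they do the work, as an engineer would, in place of code of your own. Each camera call takes 0.05 s, during which the arm holds its last target. There are 200 camera calls.

## Working session

There is one attempt and no reset: what is moved stays moved. The work goes in short steps, Python scripts to look and compute and a tool call to move; the robot and the scene stay as the last step left them, time stands still between calls to the robot, and variables do not carry over. Pictures are saved under pics/ and viewed, at most 10 in all, crops included, and the job is handed in when it is done.

Besides the shell and the picture viewer there is one more tool, called after "Emit:" as name(argument=value, ...) on one line, values as JSON. apply_moves: Moves the arm, as the interface text tells. Its arguments: {"type":"object","properties":{"plan":{"type":"array","items":{"type":"array","items":{"type":"number"}}},"fingers":{"type":"number"},"force":{"type":"number"}},"required":["plan"]}

```bash
mkdir -p pics; python3 - <<'E'
from bench import arm
import cv2,numpy as np
for n in("scene","top"):
    f=arm.grab_frame(n); cv2.imwrite(f"pics/{n}0.png",cv2.resize(f[:,:,::-1],(800,600),interpolation=cv2.INTER_CUBIC))
    c=arm.get_calibration(n);print(n,np.round(c["camera_matrix"],1).tolist(),np.round(c["T"],3).tolist())
s=arm.sense();print(s)
E
```

```text
scene [[467.6, 0.0, 244.9], [0.0, 467.6, 192.3], [0.0, 0.0, 1.0]] [[0.846, -0.404, 0.348, 0.041], [-0.533, -0.634, 0.561, -1.042], [-0.006, -0.66, -0.751, 1.154], [0.0, 0.0, 0.0, 1.0]]
top [[421.6, 0.0, 259.0], [0.0, 421.6, 188.9], [0.0, 0.0, 1.0]] [[0.013, -0.989, 0.146, 0.397], [-1.0, -0.015, -0.011, -0.212], [0.013, -0.146, -0.989, 1.253], [0.0, 0.0, 0.0, 1.0]]
{'time_s': 0.1, 'joint_pos': array([-1.21257924e+00,  4.80736100e-01,  1.59682599e+00, -1.49835338e-05,
        1.06510388e+00, -4.66205600e-02]), 'qvel': array([ 2.79684997e-03, -2.48256692e-03, -3.41933365e-03, -4.71949625e-04,
       -9.82047237e-04, -4.98468322e-05]), 'joint_efforts': array([ 1.24862156e-03, -9.52256727e+01, -4.31039035e+01, -9.99037047e-05,
        5.23258466e-03, -1.61060916e-05]), 'tool_pos': array([ 0.25587355, -0.59707307,  0.20095238]), 'orientation': array([-3.07641230e+00, -6.31382171e-01,  2.81848229e-04]), 'force': array([-0.55223965, -0.76881302, -0.52672138]), 'torque': array([-0.03154902, -0.04962923,  0.04301228]), 'grip_force': 0.0, 'grip_width': 0.9998633581192268}
```

View pics/top0.png

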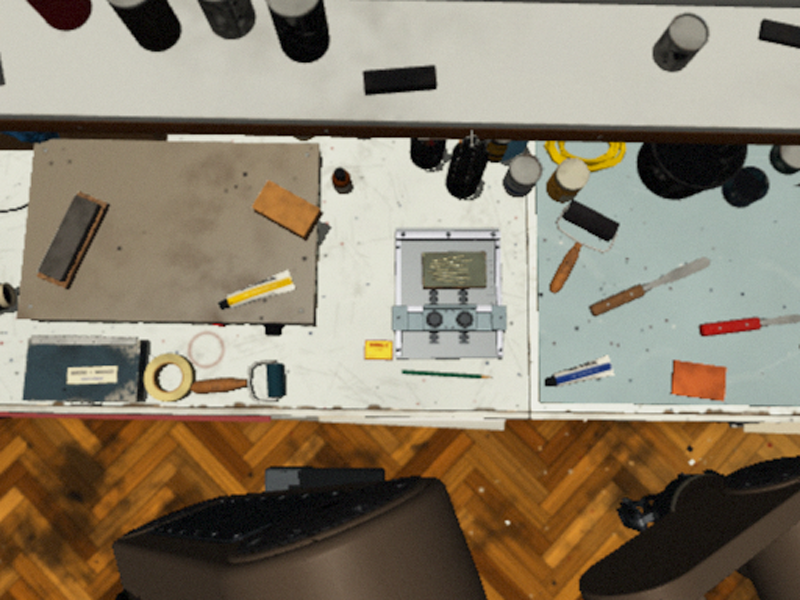

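View pics/scene0.png

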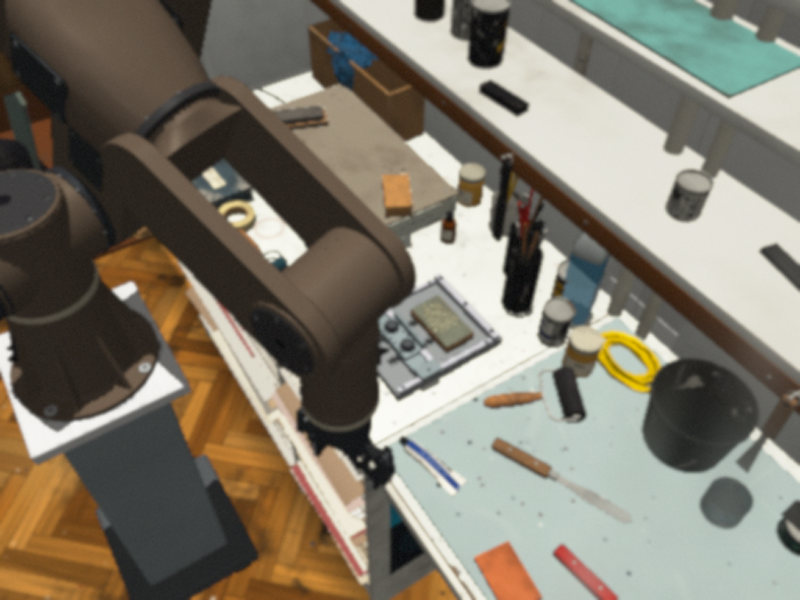

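The top view shows the bed at about x 395–503, y 230–358 (in 800×600 pixels), with the buttons near (435,320) and (465,320). I'll take a crop to refine these.

```bash
cat > h.py <<'E'
import numpy as np
from bench import arm
def px2w(n,u,v,z):
    c=arm.get_calibration(n);T=c["T"];d=T[:3,:3]@np.linalg.inv(c["camera_matrix"])@[u,v,1];o=T[:3,3]
    return o+d*(z-o[2])/d[2]
def w2px(n,p):
    c=arm.get_calibration(n);T=c["T"];q=c["camera_matrix"]@(T[:3,:3].T@(np.array(p)-T[:3,3]));return q[:2]/q[2]
E
python3 - <<'E'
from h import *
import cv2
f=arm.grab_frame("top")[140:244,240:336,::-1]
cv2.imwrite("pics/c.png",cv2.resize(f,None,fx=5.5,fy=5.5,interpolation=cv2.INTER_CUBIC))
for u,v in((435,320),(465,320)):print(px2w("top",u*.64,v*.64,.052))
E
```

```text
[ 0.52870113 -0.28153118  0.052     ]
[ 0.52951011 -0.33661436  0.052     ]
```

View pics/c.png

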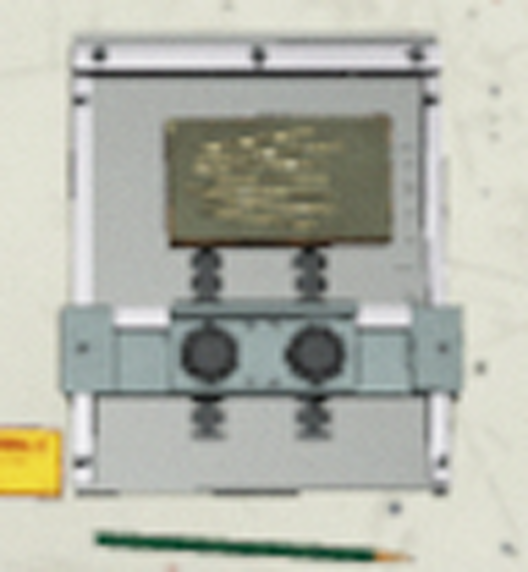

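```bash
cat >> h.py <<'E'
from scipy.spatial.transform import Rotation as Ro
def state(): 
    s=arm.sense();R=Ro.from_rotvec(s["orientation"]).as_matrix()
    return s,np.array(s["tool_pos"]),R
def go(p,yaw):
    "move needed: tool-axis shift (units of 25mm) at current axes, turn in 6deg units"
    s,t,R=state(); c,sn=np.cos(yaw),np.sin(yaw)
    G=np.array([[c,sn,0],[sn,-c,0],[0,0,-1]])
    print("t",round(s["time_s"],2),"tcp",t.round(4),"F",s["force"].round(1),"w",round(s["grip_width"],3))
    print("shift",(R.T@(np.array(p)-t)/.025).round(3),"turn",np.degrees(Ro.from_matrix(R.T@G).as_rotvec()/6).round(3))
E
python3 - <<'E'
from h import *
P=lambda u,v,z:px2w("top",240+(u+.5)/5.5-.5,140+(v+.5)/5.5-.5,z)
L,R=P(209,353,.052),P(315,352,.052);print(L,R)
ang=lambda a,b,off:np.degrees(np.arctan2(*(b-a)[[1,0]]))+off
print(ang(L,R,90))
print("slot",ang(P(208,425,.02),P(207,255,.02),0),ang(P(314,425,.02),P(311,255,.02),0))
print("fence",ang(P(72,73,.038),P(440,73,.038),90))
print("rails",ang(P(84,480,.03),P(84,110,.03),0),ang(P(440,480,.03),P(430,110,.03),0))
M=(L+R)/2;go([M[0],M[1],.12],0)
E
```

```text
[ 0.53162702 -0.27919121  0.052     ] [ 0.53296559 -0.33450003  0.052     ]
1.3863828822001096
slot 0.7317273372538412 1.0237219334933385
fence 0.9370019965697907
rails 0.841619842878279 1.112552660912527
t 0.15 tcp [ 0.2559 -0.5971  0.201 ] F [ 0.6  0.5 -0. ] w 1.0
shift [14.735 -6.316  3.247] turn [-9.000e-03  1.000e-03  3.866e+00]
```

Emit:
apply_moves(plan=[[0.9, -0.4, 0, 0, 0, 0], [0.9, -0.4, 0, 0, 0, 0], [0.9, -0.4, 0, 0, 0, 0], [0.9, -0.4, 0, 0, 0, 0], [0.9, -0.4, 0, 0, 0, 0], [0.9, -0.4, 0, 0, 0, 0], [0.9, -0.4, 0, 0, 0, 0], [0.9, -0.4, 0, 0, 0, 0], [0.9, -0.4, 0, 0, 0, 0], [0.9, -0.4, 0, 0, 0, 0], [0.9, -0.4, 0, 0, 0, 0], [0.9, -0.4, 0, 0, 0, 0]], fingers=-0.02)

```text
time_s: 1.15
tool_pos: [0.4575, -0.3798, 0.2014]
orientation: [-3.077, -0.631, 0.0]
force: [-0.4, 0.1, 0.6]
grip_width: 0.491
grip_force: 0.0
```

Emit:
apply_moves(plan=[[0.8, -0.3, 0.5, 0, 0, 0], [0.8, -0.3, 0.5, 0, 0, 0], [0.8, -0.3, 0.5, 0, 0, 0], [0.8, -0.3, 0.5, 0, 0, 0], [0.7, -0.3, 0.5, 0, 0, 0], [0, 0, 0, 0, 0, 0.9], [0, 0, 0, 0, 0, 0.9], [0, 0, 0, 0, 0, 0.9], [0, 0, 0, 0, 0, 1.0], [0, 0, 0, 0, 0, 0], [0, 0, 0, 0, 0, 0], [0, 0, 0, 0, 0, 0]])

```text
time_s: 2.15
tool_pos: [0.5317, -0.308, 0.1389]
orientation: [-3.141, -0.033, 0.0]
force: [-1.0, 0.2, 0.8]
grip_width: 0.491
grip_force: 0.0
```

```bash
python3 - <<'E'
from h import *
import cv2
go([.532,-.307,.08],.0175)
ims=[]
for n,r in(("top",(140,240,104,96)),("scene",(150,215,104,130))):
    f=arm.grab_frame(n);y,x,h,w=r
    ims.append(cv2.resize(f[y:y+h,x:x+w,::-1],None,fx=3.5,fy=3.5,interpolation=cv2.INTER_CUBIC))
    print(n,[w2px(n,(q-.5*0)) for q in (np.array([.532,-.279,.052]),np.array([.533,-.335,.052]))])
cv2.imwrite("pics/c2.png",np.hstack(ims))
E
```

```text
t 2.15 tcp [ 0.5317 -0.308   0.1389] F [-1.   0.2  0.8] w 0.491
shift [ 0.013 -0.038  2.357] turn [-0.001  0.001  0.032]
top [array([277.52513633, 203.64237108]), array([297.03773661, 203.5815318 ])]
scene [array([250.10523985, 207.14491574]), array([260.49416779, 219.22685528])]
```

View pics/c2.png

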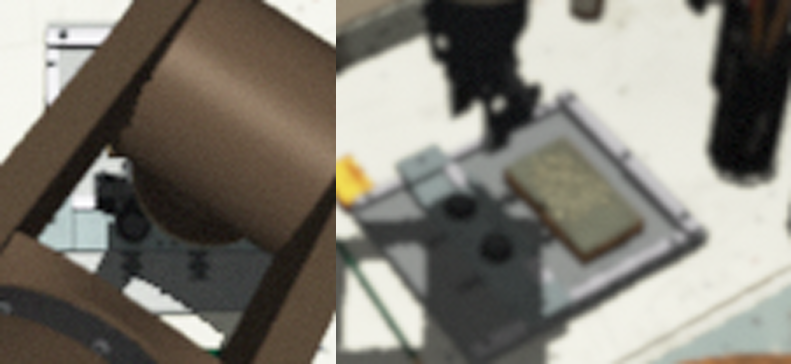

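The scene view puts the buttons at about raw pixels (250.7,208.6) and (261,220), which agrees with my estimate to within about 2 mm. I'll go down, then feel for contact in small steps.

Emit:
apply_moves(plan=[[-0.05, -0.04, 0.5, 0, 0, 0], [0, 0, 0.5, 0, 0, 0], [0, 0, 0.5, 0, 0, 0], [0, 0, 0.5, 0, 0, 0], [0, 0, 0.5, 0, 0, 0], [0, 0, 0.4, 0, 0, 0], [0, 0, 0.1, 0, 0, 0], [0, 0, 0, 0, 0, 0], [0, 0, 0, 0, 0, 0]])

```text
time_s: 3.0
tool_pos: [0.5306, -0.3071, 0.0641]
orientation: [-3.141, -0.027, 0.0]
force: [0.4, 0.0, 0.3]
grip_width: 0.486
grip_force: 0.0
```

```bash
python3 - <<'E'
from h import *
import cv2
go([.531,-.307,.052],.0175)
f=arm.grab_frame("scene")[170:240,215:295,::-1]
cv2.imwrite("pics/c3.png",cv2.resize(f,None,fx=8,fy=8,interpolation=cv2.INTER_CUBIC))
E
```

```text
t 3.0 tcp [ 0.5306 -0.3071  0.0641] F [0.4 0.  0.3] w 0.486
shift [ 0.015 -0.002  0.484] turn [-0.  0. -0.]
```

View pics/c3.png

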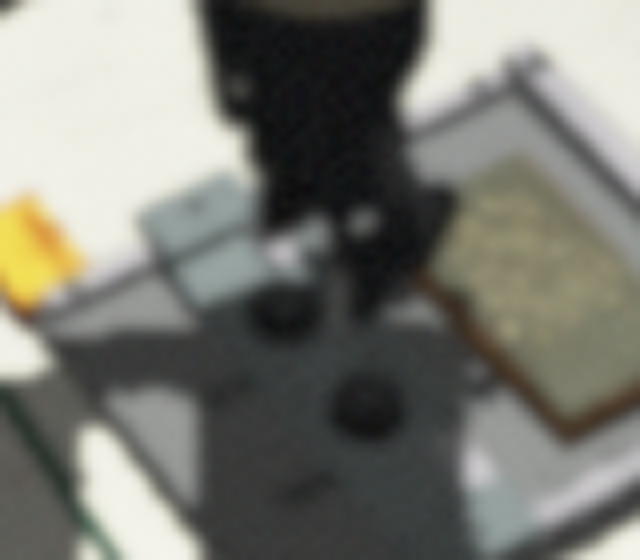

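```bash
python3 - <<'E'
from h import *
import cv2
f=arm.grab_frame("scene")[170:240,215:295,::-1]
g=(255*np.clip(f/130.,0,1)**.5).astype(np.uint8)
g=cv2.resize(g,None,fx=8,fy=8,interpolation=cv2.INTER_CUBIC);h=g.copy()
for s in(1,-1):
    for z,c in((.068,(0,0,255)),(.052,(0,255,0))):
        q=[]
        for a,b in((11,-7),(11,7),(-11,7),(-11,-7)):
            q.append((w2px("scene",[.531+a/1e3,-.307+(s*28+b)/1e3,z])-[215,170]+.5)*8)
        cv2.polylines(h,[np.int32(q)],True,c,1)
cv2.imwrite("pics/c4.png",cv2.resize(np.hstack([g,h]),(800,350)))
E
```

```text
(no output)
```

View pics/c4.png

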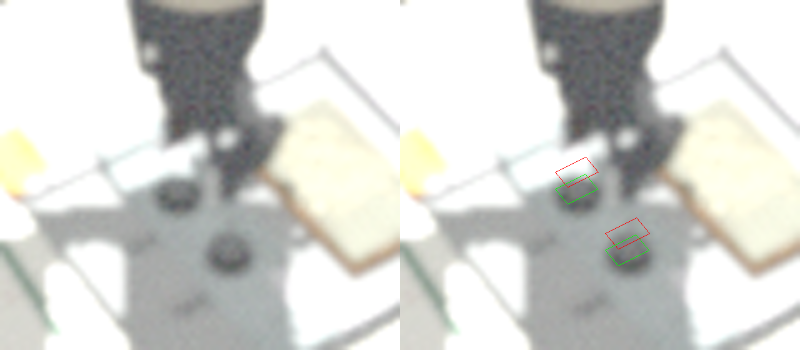

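```bash
python3 - <<'E'
from h import *
import cv2
np.save("a.npy",np.mean([arm.grab_frame("scene").astype(float) for _ in range(4)],0))
E
```

Emit:
apply_moves(plan=[[0, 0, 0.1, 0, 0, 0], [0, 0, 0.1, 0, 0, 0], [0, 0, 0, 0, 0, 0], [0, 0, 0, 0, 0, 0]])

```text
time_s: 3.63
tool_pos: [0.5303, -0.3068, 0.0587]
orientation: [-3.141, -0.027, 0.001]
force: [-0.8, 0.3, -0.5]
grip_width: 0.49
grip_force: 0.0
```

```bash
python3 - <<'E'
from h import *
import cv2
b=np.mean([arm.grab_frame("scene").astype(float) for _ in range(4)],0);np.save("b.npy",b)
d=np.abs(b-np.load("a.npy")).max(2)[170:240,215:295]
g=np.clip(d*6,0,255).astype(np.uint8);g=cv2.resize(np.dstack([g]*3),None,fx=8,fy=8,interpolation=cv2.INTER_NEAREST)
h=cv2.resize(np.clip(b[170:240,215:295,::-1]*2.,0,255).astype(np.uint8),None,fx=8,fy=8,interpolation=cv2.INTER_CUBIC)
for im in(g,h):
  for y in(.279,.335):
    cv2.circle(im,tuple(np.int32((w2px("scene",[.532,-y,.052])-[215,170]+.5)*8)),3,(0,0,255),-1)
cv2.imwrite("pics/c5.png",cv2.resize(np.hstack([g,h]),(800,350)))
go([.531,-.307,.052],.0175)
E
```

```text
t 3.83 tcp [ 0.5305 -0.307   0.059 ] F [0.4 0.9 0.1] w 0.491
shift [0.018 0.    0.28 ] turn [ 0.    -0.    -0.002]
```

View pics/c5.png

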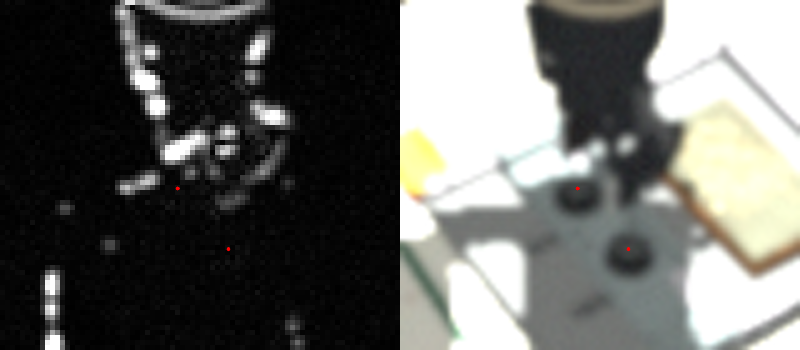

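Emit:
apply_moves(plan=[[0, 0, 0.08, 0, 0, 0], [0, 0, 0.08, 0, 0, 0], [0, 0, 0.08, 0, 0, 0], [0, 0, 0.08, 0, 0, 0], [0, 0, 0, 0, 0, 0], [0, 0, 0, 0, 0, 0]])

```text
time_s: 4.33
tool_pos: [0.5303, -0.3069, 0.0508]
orientation: [-3.141, -0.027, 0.001]
force: [-0.3, -0.3, 0.5]
grip_width: 0.491
grip_force: 0.0
```

Emit:
apply_moves(plan=[[0, 0, 0.08, 0, 0, 0], [0, 0, 0, 0, 0, 0], [0, 0, 0, 0, 0, 0]])

```text
time_s: 4.58
tool_pos: [0.5305, -0.3069, 0.0489]
orientation: [-3.141, -0.027, 0.0]
force: [-0.3, -0.0, 0.0]
grip_width: 0.489
grip_force: 0.0
```

Emit:
apply_moves(plan=[[0, 0, 0.08, 0, 0, 0], [0, 0, 0, 0, 0, 0], [0, 0, 0, 0, 0, 0]])

```text
time_s: 4.83
tool_pos: [0.5304, -0.3069, 0.0469]
orientation: [-3.141, -0.027, 0.0]
force: [0.7, 0.1, 0.4]
grip_width: 0.489
grip_force: 0.0
```

Emit:
apply_moves(plan=[[0, 0, 0.04, 0, 0, 0], [0, 0, 0, 0, 0, 0], [0, 0, 0, 0, 0, 0]])

```text
time_s: 5.08
tool_pos: [0.5305, -0.307, 0.0459]
orientation: [-3.141, -0.027, 0.0]
force: [-0.4, -0.3, -0.2]
grip_width: 0.49
grip_force: 0.0
```

Emit:
apply_moves(plan=[[0, 0, 0.04, 0, 0, 0], [0, 0, 0, 0, 0, 0], [0, 0, 0, 0, 0, 0]])

```text
time_s: 5.33
tool_pos: [0.5305, -0.3069, 0.0449]
orientation: [-3.141, -0.027, 0.0]
force: [0.0, 1.1, 0.5]
grip_width: 0.489
grip_force: 0.0
```

```bash
python3 - <<'E'
from h import *
import cv2
b=np.mean([arm.grab_frame("scene").astype(float) for _ in range(4)],0);np.save("c.npy",b)
h=cv2.resize(np.clip(b[185:235,230:290,::-1]*2.,0,255).astype(np.uint8),None,fx=12,fy=12,interpolation=cv2.INTER_CUBIC)
cv2.imwrite("pics/c6.png",h)
go([.531,-.307,.052],.0175)
E
```

```text
t 5.53 tcp [ 0.5305 -0.307   0.045 ] F [-0.4 -0.6 -0.4] w 0.489
shift [ 0.02   0.001 -0.279] turn [ 0.     0.    -0.002]
```

View pics/c6.png

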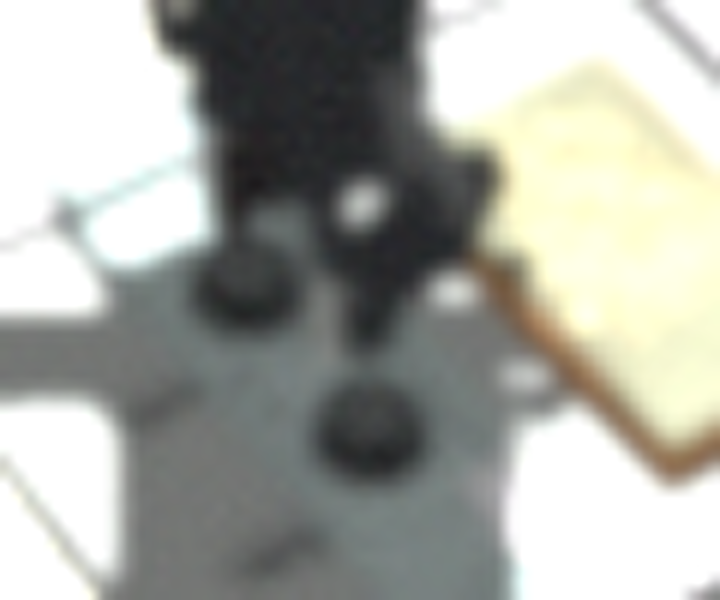

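The right tip shows at about (365,350) in this crop and its button at (368,430). No contact yet, so I'll keep feeling downward in 1 mm steps.

Emit:
apply_moves(plan=[[0, 0, 0.04, 0, 0, 0], [0, 0, 0, 0, 0, 0]])

```text
time_s: 5.7
tool_pos: [0.5305, -0.3069, 0.0439]
orientation: [-3.141, -0.027, 0.0]
force: [0.1, 0.0, 0.3]
grip_width: 0.489
grip_force: 0.0
```

Emit:
apply_moves(plan=[[0, 0, 0.04, 0, 0, 0], [0, 0, 0, 0, 0, 0]])

```text
time_s: 5.87
tool_pos: [0.5304, -0.3069, 0.0428]
orientation: [-3.141, -0.027, 0.0]
force: [0.4, -0.3, -0.1]
grip_width: 0.493
grip_force: 0.0
```

Emit:
apply_moves(plan=[[0, 0, 0.04, 0, 0, 0], [0, 0, 0, 0, 0, 0]])

```text
time_s: 6.03
tool_pos: [0.5304, -0.3069, 0.0418]
orientation: [-3.141, -0.027, 0.0]
force: [-1.1, -0.8, -0.1]
grip_width: 0.49
grip_force: 0.0
```

```bash
python3 - <<'E'
from h import *
import cv2
for nm,px in(("right",(345,350)),("left",(240,240)),("Rbtn",(368,415)),("Lbtn",(245,275))):
    u,v=230+(px[0]+.5)/12-.5,185+(px[1]+.5)/12-.5
    print(nm,[px2w("scene",u,v,z).round(4).tolist() for z in(.04,.052,.06,.07,.08,.09)])
# tile of diff b->c (14 mm lower)
d=np.abs(np.load("c.npy")-np.load("b.npy")).max(2)[185:235,230:290]
t=np.load("c.npy")[185:235,230:290]
np.set_printoptions(linewidth=250)
print("gray c, rows 203..224, cols 244..272");print(np.load("c.npy")[203:225,244:273].mean(2).astype(int))
E
```

```text
right [[0.5444, -0.3059, 0.04], [0.539, -0.3138, 0.052], [0.5354, -0.3191, 0.06], [0.5309, -0.3257, 0.07], [0.5264, -0.3323, 0.08], [0.5218, -0.339, 0.09]]
left [[0.5415, -0.2609, 0.04], [0.5361, -0.2694, 0.052], [0.5325, -0.275, 0.06], [0.528, -0.282, 0.07], [0.5235, -0.289, 0.08], [0.519, -0.296, 0.09]]
Rbtn [[0.5378, -0.3265, 0.04], [0.5325, -0.3342, 0.052], [0.5289, -0.3394, 0.06], [0.5245, -0.3458, 0.07], [0.52, -0.3522, 0.08], [0.5155, -0.3586, 0.09]]
Lbtn [[0.5363, -0.2715, 0.04], [0.531, -0.2798, 0.052], [0.5274, -0.2853, 0.06], [0.523, -0.2923, 0.07], [0.5185, -0.2992, 0.08], [0.5141, -0.3061, 0.09]]
gray c, rows 203..224, cols 244..272
[[155 148 128  93  54  30  33  46  50  50  49  41  31  30  48  65  61  45  26  22  19  22  24  29  32  45  73  99 114]
 [144 132 117  90  55  33  35  44  50  52  50  43  31  24  32  38  36  26  20  20  20  20  21  23  29  49  80 101 112]
 [114  99  86  66  45  31  30  35  39  44  48  43  34  25  23  23  23  19  20  20  20  20  20  21  29  47  72  89  99]
 [ 80  67  55  43  34  33  32  33  32  35  41  41  35  27  22  20  20  19  21  20  20  20
[... 1472 characters left out ...]
 57  57  58  59  59  56  58  59  55  45  36  31  33  33  35  32  31  37  46  53  56  58  60  60  62  69]
 [ 55  56  58  57  58  58  58  59  58  60  58  52  40  30  29  30  33  33  32  28  31  43  53  57  58  58  60  63  78]
 [ 57  58  58  58  57  58  58  59  60  60  59  51  38  26  24  28  29  29  27  26  28  41  53  58  58  59  59  66  85]
 [ 58  59  58  59  57  57  57  58  58  59  59  52  40  26  21  22  24  20  22  23  28  42  52  60  61  60  61  69  90]
 [ 58  58  58  58  58  58  58  58  58  58  58  54  46  35  27  23  21  20  20  27  36  47  57  60  63  65  66  73  94]
 [ 58  58  58  57  58  58  58  58  57  57  59  57  53  46  39  33  28  29  31  39  46  55  61  62  66  69  73  78  99]]
```

Emit:
apply_moves(plan=[[0, 0, 0.08, 0, 0, 0], [0, 0, 0, 0, 0, 0]])

```text
time_s: 6.2
tool_pos: [0.5304, -0.3069, 0.0397]
orientation: [-3.141, -0.027, 0.0]
force: [0.4, 0.2, 0.7]
grip_width: 0.491
grip_force: 0.0
```

Emit:
apply_moves(plan=[[0, 0, 0.04, 0, 0, 0], [0, 0, 0, 0, 0, 0]])

```text
time_s: 6.37
tool_pos: [0.5304, -0.3069, 0.0388]
orientation: [-3.141, -0.027, 0.0]
force: [0.1, 0.8, -0.5]
grip_width: 0.489
grip_force: 0.0
```

Emit:
apply_moves(plan=[[0, 0, 0.04, 0, 0, 0], [0, 0, 0, 0, 0, 0]])

```text
time_s: 6.53
tool_pos: [0.5305, -0.307, 0.0378]
orientation: [-3.141, -0.027, 0.0]
force: [-0.5, 0.2, 0.2]
grip_width: 0.49
grip_force: 0.0
```

Emit:
apply_moves(plan=[[0, 0, 0.04, 0, 0, 0], [0, 0, 0, 0, 0, 0]])

```text
time_s: 6.7
tool_pos: [0.5304, -0.3069, 0.0368]
orientation: [-3.141, -0.027, 0.0]
force: [-0.1, -0.5, -0.4]
grip_width: 0.486
grip_force: 0.0
```

Emit:
apply_moves(plan=[[0, 0, 0.04, 0, 0, 0], [0, 0, 0, 0, 0, 0]])

```text
time_s: 6.87
tool_pos: [0.5304, -0.3069, 0.0358]
orientation: [-3.141, -0.027, 0.0]
force: [0.0, 0.8, -0.6]
grip_width: 0.49
grip_force: 0.0
```

Emit:
apply_moves(plan=[[0, 0, 0.04, 0, 0, 0], [0, 0, 0, 0, 0, 0]])

```text
time_s: 7.03
tool_pos: [0.5305, -0.3069, 0.0348]
orientation: [-3.141, -0.027, 0.0]
force: [-0.1, 0.4, -0.2]
grip_width: 0.495
grip_force: 0.0
```

```bash
python3 - <<'E'
from h import *
import cv2
b=np.mean([arm.grab_frame("scene").astype(float) for _ in range(3)],0);np.save("d.npy",b)
h=cv2.resize(np.clip(b[185:235,230:290,::-1]*2.5,0,255).astype(np.uint8),None,fx=9,fy=9,interpolation=cv2.INTER_CUBIC)
t=arm.grab_frame("top")[165:215,265:305,::-1]
t=cv2.resize(np.clip(t*1.8,0,255).astype(np.uint8),(240,450*240//360),interpolation=cv2.INTER_CUBIC)
t=cv2.copyMakeBorder(t,0,450-t.shape[0],0,0,cv2.BORDER_CONSTANT)
cv2.imwrite("pics/c7.png",np.hstack([h,t]))
go([.531,-.307,.052],.0175)
E
```

```text
t 7.23 tcp [ 0.5305 -0.307   0.035 ] F [ 0.4 -0.   0.5] w 0.491
shift [ 0.018  0.001 -0.68 ] turn [ 0.    -0.    -0.002]
```

View pics/c7.png

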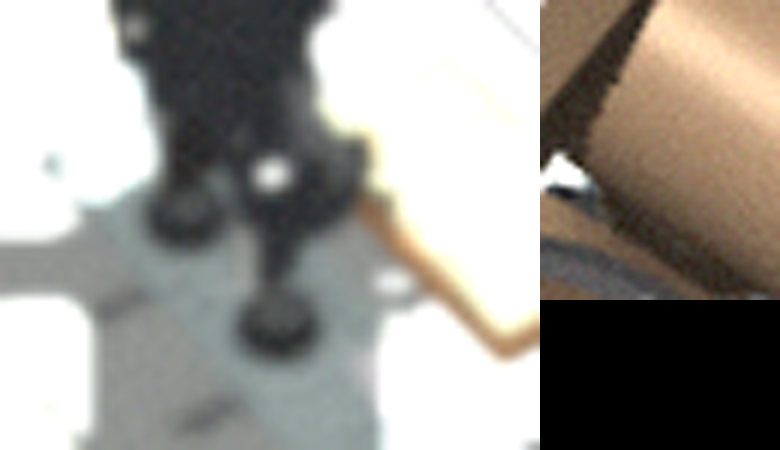

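Both tips now appear just at the top rims of their buttons, at about (272,290) and (190,182) in the crop, and they line up sideways. I'll keep going down.

Emit:
apply_moves(plan=[[0, 0, 0.04, 0, 0, 0], [0, 0, 0, 0, 0, 0]])

```text
time_s: 7.4
tool_pos: [0.5305, -0.3069, 0.0339]
orientation: [-3.141, -0.027, 0.0]
force: [0.5, -0.2, -0.1]
grip_width: 0.491
grip_force: 0.0
```

Emit:
apply_moves(plan=[[0, 0, 0.04, 0, 0, 0], [0, 0, 0, 0, 0, 0]])

```text
time_s: 7.57
tool_pos: [0.5304, -0.3069, 0.0328]
orientation: [-3.141, -0.027, 0.0]
force: [-0.7, 0.5, 0.1]
grip_width: 0.492
grip_force: 0.0
```

Emit:
apply_moves(plan=[[0, 0, 0.04, 0, 0, 0], [0, 0, 0, 0, 0, 0]])

```text
time_s: 7.73
tool_pos: [0.5304, -0.3069, 0.0318]
orientation: [-3.141, -0.027, 0.0]
force: [-0.1, 0.6, 0.6]
grip_width: 0.487
grip_force: 0.0
```

Emit:
apply_moves(plan=[[0, 0, 0.04, 0, 0, 0], [0, 0, 0, 0, 0, 0]])

```text
time_s: 7.9
tool_pos: [0.5304, -0.3069, 0.0308]
orientation: [-3.141, -0.027, 0.0]
force: [0.9, 0.1, 0.4]
grip_width: 0.489
grip_force: 0.0
```

Emit:
apply_moves(plan=[[0, 0, 0.04, 0, 0, 0], [0, 0, 0, 0, 0, 0]])

```text
time_s: 8.07
tool_pos: [0.5304, -0.307, 0.0298]
orientation: [-3.141, -0.027, 0.0]
force: [0.2, 0.7, 0.3]
grip_width: 0.487
grip_force: 0.0
```

Emit:
apply_moves(plan=[[0, 0, 0.04, 0, 0, 0], [0, 0, 0, 0, 0, 0]])

```text
time_s: 8.23
tool_pos: [0.5304, -0.3069, 0.0288]
orientation: [-3.141, -0.027, 0.0]
force: [0.4, -0.7, 0.1]
grip_width: 0.487
grip_force: 0.0
```

Emit:
apply_moves(plan=[[0, 0, 0.04, 0, 0, 0], [0, 0, 0, 0, 0, 0]])

```text
time_s: 8.4
tool_pos: [0.5305, -0.3069, 0.0279]
orientation: [-3.141, -0.027, 0.0]
force: [0.3, 0.2, -0.3]
grip_width: 0.491
grip_force: 0.0
```

Emit:
apply_moves(plan=[[0, 0, 0.04, 0, 0, 0], [0, 0, 0, 0, 0, 0]])

```text
time_s: 8.57
tool_pos: [0.5305, -0.3069, 0.0268]
orientation: [-3.141, -0.027, 0.0]
force: [-0.5, -0.0, 0.5]
grip_width: 0.489
grip_force: 0.0
```

```bash
python3 - <<'E'
from h import *
np.set_printoptions(linewidth=250)
b=np.mean([arm.grab_frame("scene").astype(float) for _ in range(3)],0);np.save("e.npy",b)
print(b[199:226,244:273].mean(2).astype(int))
E
```

```text
[[117 109  83  54  36  25  20  18  18  19  21  21  21  21  21  20  23  27  35  39  50  69  93 109 116 117 116 118 123]
 [143 136 109  72  41  26  19  21  19  20  21  19  22  19  20  18  21  26  32  38  43  57  77  96 103 105 108 114 123]
 [155 148 118  78  42  23  19  18  17  21  19  21  21  20  20  19  20  24  31  36  41  46  58  72  78  78  88 107 121]
 [159 147 118  78  41  21  16  17  18  19  21  21  20  21  20  21  20  23  31  35  38  40  45  51  51  51  64  92 115]
 [151 137 109  73  42  22  19  14  16  18  21  21  21  20  20  24  27  27  30  32  35  37  40  40  39  36  47  75 101]
 [132 113  90  63  37  22  17  17  17  19  22  21  24  21  25  35  40  37  32  29  28  30  36  40  37  35  40  66  96]
 [ 98  83  68  53  33  22  18  18  18  21  25  25  23  22  34  48  55  47  34  25  24  27  32  35  37  33  38  62  86]
 [ 68  62  56  45  29  20  21  21  22  26  29  27  24  26  35  50  54  45  34  22  23  24  31  33  33  30  37  49  64]
 [ 61  56  47  36  26  21  24  25  27  27  27  26  24  23  31  39  40  34  23  20  20  24  25  29  29  30  35  42  50]
 [ 59  50  38  27  22  26  29
[... 1413 characters left out ...]
 58  59  58  58  59  59  59  58  54  45  36  31  32  34  32  30  29  34  43  53  58  59  59  60  64  79]
 [ 57  57  58  58  59  58  59  59  61  61  60  51  38  27  25  26  28  28  26  25  26  39  54  58  59  59  60  67  86]
 [ 59  58  58  59  58  59  58  59  58  61  58  53  40  28  21  20  21  21  20  22  30  44  55  60  62  62  62  69  92]
 [ 58  58  58  58  59  58  58  57  58  59  59  54  46  36  28  21  21  18  23  26  37  49  57  61  64  66  69  76  99]
 [ 57  60  59  59  59  59  59  58  57  59  59  57  53  47  40  34  29  31  32  37  47  56  61  63  66  71  74  82 106]
 [ 58  59  58  58  59  58  59  58  59  59  58  60  59  56  50  48  46  44  45  52  56  61  63  64  67  72  76  86 111]]
```

Emit:
apply_moves(plan=[[0, 0, 0.04, 0, 0, 0], [0, 0, 0, 0, 0, 0]])

```text
time_s: 8.88
tool_pos: [0.5305, -0.3069, 0.0259]
orientation: [-3.141, -0.027, 0.0]
force: [-0.4, 0.8, -0.8]
grip_width: 0.489
grip_force: 0.0
```

Emit:
apply_moves(plan=[[0, 0, 0.04, 0, 0, 0], [0, 0, 0, 0, 0, 0]])

```text
time_s: 9.05
tool_pos: [0.5305, -0.3069, 0.0248]
orientation: [-3.141, -0.027, 0.0]
force: [-0.2, 0.3, 0.3]
grip_width: 0.488
grip_force: 0.0
```

Emit:
apply_moves(plan=[[0, 0, 0.04, 0, 0, 0], [0, 0, 0, 0, 0, 0]])

```text
time_s: 9.22
tool_pos: [0.5304, -0.3069, 0.0238]
orientation: [-3.141, -0.027, 0.0]
force: [-1.1, -0.5, 0.0]
grip_width: 0.49
grip_force: 0.0
```

```bash
python3 - <<'E'
from h import *
np.set_printoptions(linewidth=250)
s=arm.sense();print(s["joint_pos"].round(4),s["joint_efforts"].round(2),s["torque"],s["tool_pos"])
E
```

```text
[-0.574   0.648   1.8207  0.      0.6731  0.9794] [ 0.000e+00 -9.710e+01 -2.918e+01  0.000e+00 -7.000e-02 -0.000e+00] [-0.03216992  0.0004306  -0.02569015] [ 0.53044011 -0.30693058  0.0238381 ]
```

Emit:
apply_moves(plan=[[0, 0, 0.04, 0, 0, 0], [0, 0, 0, 0, 0, 0]])

```text
time_s: 9.38
tool_pos: [0.5305, -0.3069, 0.0228]
orientation: [-3.141, -0.027, 0.0]
force: [0.3, -0.0, -0.0]
grip_width: 0.489
grip_force: 0.0
```

Emit:
apply_moves(plan=[[0, 0, 0.04, 0, 0, 0], [0, 0, 0, 0, 0, 0]])

```text
time_s: 9.55
tool_pos: [0.5305, -0.3069, 0.0219]
orientation: [-3.141, -0.027, 0.0]
force: [0.0, 0.7, -0.3]
grip_width: 0.492
grip_force: 0.0
```

Emit:
apply_moves(plan=[[0, 0, 0.04, 0, 0, 0], [0, 0, 0, 0, 0, 0]])

```text
time_s: 9.72
tool_pos: [0.5304, -0.3069, 0.0208]
orientation: [-3.141, -0.027, 0.0]
force: [0.3, -0.3, -0.4]
grip_width: 0.49
grip_force: 0.0
```

Emit:
apply_moves(plan=[[0, 0, 0.04, 0, 0, 0], [0, 0, 0, 0, 0, 0]])

```text
time_s: 9.88
tool_pos: [0.5305, -0.307, 0.02]
orientation: [3.141, 0.027, 0.0]
force: [-0.9, 0.0, 4.2]
grip_width: 0.497
grip_force: 2.4
```

Emit:
apply_moves(plan=[[0, 0, 0.04, 0, 0, 0], [0, 0, 0, 0, 0, 0]])

```text
time_s: 10.05
tool_pos: [0.5306, -0.307, 0.0191]
orientation: [3.141, 0.027, 0.0]
force: [-1.7, -0.1, 5.4]
grip_width: 0.49
grip_force: 2.7
```

Emit:
apply_moves(plan=[[0, 0, 0.04, 0, 0, 0], [0, 0, 0, 0, 0, 0]])

```text
time_s: 10.22
tool_pos: [0.5306, -0.307, 0.0182]
orientation: [3.141, 0.027, 0.0]
force: [-1.0, 0.5, 5.8]
grip_width: 0.493
grip_force: 3.0
```

```bash
python3 - <<'E'
from h import *
np.set_printoptions(linewidth=250)
s=arm.sense();print(s["force"],s["torque"],s["tool_pos"],s["grip_force"],s["grip_width"])
b=np.mean([arm.grab_frame("scene").astype(float) for _ in range(3)],0);np.save("f.npy",b)
print(b[203:228,244:273].mean(2).astype(int))
E
```

```text
[-0.98051956  0.54278354  5.813311  ] [0.08591224 0.22596052 0.01464408] [ 0.53058577 -0.30699959  0.01816506] 3.0148524418473244 0.49318426385145303
[[152 136 108  74  45  23  18  17  16  18  20  23  20  18  19  22  22  24  31  37  40  43  50  60  70  75  86 101 114]
 [133 114  89  63  38  21  18  19  21  19  19  22  19  20  21  21  20  25  29  35  38  39  43  45  45  48  62  84 104]
 [ 98  83  69  51  34  22  16  17  20  17  18  20  20  21  21  20  23  27  30  33  34  36  39  40  37  34  41  62  87]
 [ 70  64  58  48  32  22  17  18  16  18  20  21  19  22  23  27  30  30  29  29  28  31  34  39  38  32  32  43  62]
 [ 60  57  54  43  30  19  18  16  19  16  19  20  22  24  28  36  39  36  31  24  22  28  34  36  37  33  31  36  47]
 [ 60  54  47  38  27  21  16  22  22  19  20  22  20  26  30  36  37  32  26  22  21  22  26  32  34  32  32  38  48]
 [ 58  52  42  31  23  21  18  21  24  20  24  25  21  22  27  30  28  24  23  22  22  23  24  27  31  32  37  43  49]
 [ 59  51  40  27  23  20  18  18  21  24  28  28  23  19  24  23  22  21  20  19  21  21  23  26  28  36  43  47  49
[... 1325 characters left out ...]
 59  58  59  58  58  58  61  59  53  43  33  27  26  28  26  26  24  31  41  53  60  63  61  61  70  93]
 [ 58  59  59  59  58  59  58  58  58  59  58  54  46  35  27  23  23  22  24  27  37  48  56  61  63  66  68  76 100]
 [ 59  59  59  60  59  58  58  58  57  59  59  58  53  48  39  32  30  30  33  38  48  56  62  63  65  72  75  83 107]
 [ 58  59  58  58  59  58  58  59  58  58  59  60  58  54  51  47  46  47  47  51  57  62  63  64  67  72  78  85 111]
 [ 59  58  58  59  58  58  59  59  59  57  58  60  59  60  59  58  58  59  59  60  63  63  63  64  66  70  76  85 116]
 [ 58  59  58  58  59  58  57  58  57  56  56  57  58  59  61  63  62  63  63  62  63  63  64  64  64  67  73  84 119]]
```

Contact at TCP z ≈ 0.020 gives 5.4 N, twice the 2.7 N preload, and the force then rises gently like a spring. Both tips are on their buttons. I'll press to about 6 mm.

Emit:
apply_moves(plan=[[0, 0, 0.06, 0, 0, 0], [0, 0, 0.06, 0, 0, 0], [0, 0, 0.05, 0, 0, 0], [0, 0, 0, 0, 0, 0], [0, 0, 0, 0, 0, 0]])

```text
time_s: 10.78
tool_pos: [0.5306, -0.307, 0.0141]
orientation: [3.141, 0.027, 0.0]
force: [-2.1, 1.9, 9.5]
grip_width: 0.49
grip_force: 4.4
```

Emit:
apply_moves(plan=[[0.05, 0, 0, 0, 0, 0], [0.1, 0, 0, 0, 0, 0], [0.1, 0, 0, 0, 0, 0], [0.1, 0, 0, 0, 0, 0], [0.1, 0, 0, 0, 0, 0], [0.1, 0, 0, 0, 0, 0], [0.1, 0, 0, 0, 0, 0], [0.1, 0, 0, 0, 0, 0]])

```text
time_s: 11.45
tool_pos: [0.5494, -0.3067, 0.0142]
orientation: [3.141, 0.027, 0.0]
force: [-1.8, 0.8, 8.8]
grip_width: 0.491
grip_force: 4.4
```

Emit:
apply_moves(plan=[[0.1, 0, 0, 0, 0, 0], [0.1, 0, 0, 0, 0, 0], [0.1, 0, 0, 0, 0, 0], [0.1, 0, 0, 0, 0, 0], [0.1, 0, 0, 0, 0, 0], [0.1, 0, 0, 0, 0, 0], [0.1, 0, 0, 0, 0, 0], [0.1, 0, 0, 0, 0, 0]])

```text
time_s: 12.12
tool_pos: [0.5691, -0.3063, 0.0141]
orientation: [-3.141, -0.027, 0.001]
force: [-5.3, 0.5, 8.7]
grip_width: 0.493
grip_force: 4.4
```

Emit:
apply_moves(plan=[[0.1, 0, 0, 0, 0, 0], [0.1, 0, 0, 0, 0, 0], [0.1, 0, 0, 0, 0, 0], [0.1, 0, 0, 0, 0, 0], [0.1, 0, 0, 0, 0, 0], [0.1, 0, 0, 0, 0, 0]])

```text
time_s: 12.62
tool_pos: [0.584, -0.3061, 0.0141]
orientation: [-3.141, -0.027, 0.001]
force: [-4.4, 1.0, 9.1]
grip_width: 0.49
grip_force: 4.4
```

Emit:
apply_moves(plan=[[0.06, 0, 0, 0, 0, 0], [0.06, 0, 0, 0, 0, 0], [0, 0, 0, 0, 0, 0]])

```text
time_s: 12.87
tool_pos: [0.5874, -0.306, 0.0142]
orientation: [3.141, 0.027, 0.0]
force: [-2.0, 0.9, 9.3]
grip_width: 0.489
grip_force: 4.4
```

```bash
python3 - <<'E'
from h import *
import cv2
s=arm.sense();print(s["force"],s["torque"],s["tool_pos"])
b=arm.grab_frame("scene")[170:235,225:310,::-1]
cv2.imwrite("pics/c8.png",cv2.resize(np.clip(b*1.3,0,255).astype(np.uint8),None,fx=9,fy=9,interpolation=cv2.INTER_CUBIC))
E
```

```text
[-2.04145477  0.94803203  9.31979522] [0.17386015 0.3753213  0.02045027] [ 0.58738302 -0.30603319  0.01417193]
```

Emit:
apply_moves(plan=[[0.06, 0, 0, 0, 0, 0], [0, 0, 0, 0, 0, 0]])

```text
time_s: 13.08
tool_pos: [0.5887, -0.306, 0.0142]
orientation: [3.141, 0.027, -0.0]
force: [-4.1, 0.7, 9.3]
grip_width: 0.487
grip_force: 4.4
```

Emit:
apply_moves(plan=[[0.06, 0, 0, 0, 0, 0], [0, 0, 0, 0, 0, 0]])

```text
time_s: 13.25
tool_pos: [0.5902, -0.306, 0.0142]
orientation: [3.141, 0.027, -0.0]
force: [-2.5, 0.8, 8.9]
grip_width: 0.495
grip_force: 4.4
```

Emit:
apply_moves(plan=[[0.04, 0, 0, 0, 0, 0], [0, 0, 0, 0, 0, 0]])

```text
time_s: 13.42
tool_pos: [0.5912, -0.3059, 0.0142]
orientation: [3.141, 0.027, -0.0]
force: [-3.2, -0.1, 8.6]
grip_width: 0.491
grip_force: 4.4
```

Emit:
apply_moves(plan=[[0.06, 0, 0, 0, 0, 0], [0, 0, 0, 0, 0, 0]])

```text
time_s: 13.58
tool_pos: [0.5922, -0.3059, 0.014]
orientation: [-3.141, -0.027, 0.001]
force: [-4.8, -0.2, 8.4]
grip_width: 0.488
grip_force: 4.4
```

Emit:
apply_moves(plan=[[0.06, 0, 0, 0, 0, 0], [0, 0, 0, 0, 0, 0]])

```text
time_s: 13.75
tool_pos: [0.5936, -0.3058, 0.014]
orientation: [-3.141, -0.027, 0.002]
force: [-5.8, -0.1, 9.9]
grip_width: 0.491
grip_force: 4.4
```

Emit:
apply_moves(plan=[[0.06, 0, 0, 0, 0, 0], [0, 0, 0, 0, 0, 0]])

```text
time_s: 13.92
tool_pos: [0.595, -0.3057, 0.0139]
orientation: [-3.141, -0.027, 0.002]
force: [-6.3, -0.6, 9.1]
grip_width: 0.487
grip_force: 4.4
```

Emit:
apply_moves(plan=[[0.06, 0, 0, 0, 0, 0], [0, 0, 0, 0, 0, 0]])

```text
time_s: 14.08
tool_pos: [0.5965, -0.3057, 0.0139]
orientation: [-3.141, -0.027, 0.002]
force: [-6.8, -0.1, 8.6]
grip_width: 0.487
grip_force: 4.4
```

Emit:
apply_moves(plan=[[0.06, 0, 0, 0, 0, 0], [0, 0, 0, 0, 0, 0]])

```text
time_s: 14.25
tool_pos: [0.598, -0.3057, 0.0139]
orientation: [-3.141, -0.027, 0.002]
force: [-6.2, 0.5, 9.0]
grip_width: 0.488
grip_force: 4.4
```

Emit:
apply_moves(plan=[[0.04, 0, 0, 0, 0, 0], [0, 0, 0, 0, 0, 0]])

```text
time_s: 14.42
tool_pos: [0.5989, -0.3057, 0.0139]
orientation: [-3.141, -0.027, 0.002]
force: [-6.2, -0.1, 8.7]
grip_width: 0.488
grip_force: 4.4
```

```bash
python3 - <<'E'
from h import *
import cv2
b=arm.grab_frame("scene")[165:235,225:315,::-1]
cv2.imwrite("pics/c9.png",cv2.resize(np.clip(b*1.6,0,255).astype(np.uint8),None,fx=8,fy=8,interpolation=cv2.INTER_CUBIC))
E
```

```text
(no output)
```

View pics/c9.png

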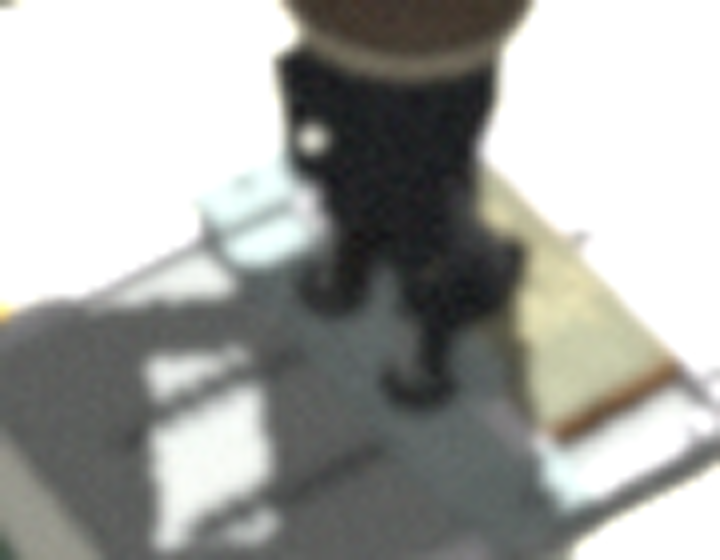

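The block now sits between the bar face and the fence, with both tips on the far halves of the buttons (about (345,285) and (430,375)). I'll go on until the finger rest takes the push firmly.

Emit:
apply_moves(plan=[[0.06, 0, 0, 0, 0, 0], [0, 0, 0, 0, 0, 0]])

```text
time_s: 14.63
tool_pos: [0.6005, -0.3056, 0.0139]
orientation: [-3.141, -0.027, 0.002]
force: [-6.1, 0.0, 9.1]
grip_width: 0.493
grip_force: 4.4
```

Emit:
apply_moves(plan=[[0.04, 0, 0, 0, 0, 0], [0, 0, 0, 0, 0, 0]])

```text
time_s: 14.8
tool_pos: [0.6014, -0.3056, 0.014]
orientation: [-3.141, -0.027, 0.002]
force: [-6.9, -0.5, 9.1]
grip_width: 0.488
grip_force: 4.4
```

Emit:
apply_moves(plan=[[0.04, 0, 0, 0, 0, 0], [0, 0, 0, 0, 0, 0]])

```text
time_s: 14.97
tool_pos: [0.602, -0.3056, 0.0139]
orientation: [-3.141, -0.027, 0.003]
force: [-8.8, -0.4, 8.8]
grip_width: 0.492
grip_force: 5.9
```

Emit:
apply_moves(plan=[[0.04, 0, 0, 0, 0, 0], [0, 0, 0, 0, 0, 0]])

```text
time_s: 15.13
tool_pos: [0.6021, -0.3056, 0.0139]
orientation: [-3.141, -0.028, 0.006]
force: [-13.7, -1.9, 14.1]
grip_width: 0.489
grip_force: 9.1
```

Emit:
apply_moves(plan=[[0.04, 0, 0, 0, 0, 0], [0, 0, 0, 0, 0, 0], [0, 0, 0, 0, 0, 0]])

```text
time_s: 15.38
tool_pos: [0.602, -0.3055, 0.0138]
orientation: [-3.14, -0.027, 0.008]
force: [-21.1, -3.3, 17.2]
grip_width: 0.488
grip_force: 12.2
```

The bar has come up solid at 21 N. I'll ease most of the push off while staying slightly forward, then lift straight up so both buttons spring up.

Emit:
apply_moves(plan=[[-0.04, 0, 0, 0, 0, 0], [0, 0, 0, 0, 0, 0]])

```text
time_s: 15.55
tool_pos: [0.602, -0.3056, 0.0139]
orientation: [-3.141, -0.027, 0.005]
force: [-14.5, -1.4, 13.0]
grip_width: 0.488
grip_force: 9.5
```

Emit:
apply_moves(plan=[[0, 0, -0.06, 0, 0, 0], [0, 0, -0.06, 0, 0, 0], [0, 0, -0.06, 0, 0, 0], [0, 0, -0.06, 0, 0, 0], [0, 0, 0, 0, 0, 0]])

```text
time_s: 15.97
tool_pos: [0.6021, -0.3054, 0.0193]
orientation: [-3.14, -0.027, 0.006]
force: [-10.6, -2.0, 4.4]
grip_width: 0.493
grip_force: 6.4
```

Emit:
apply_moves(plan=[[-0.1, 0, -0.1, 0, 0, 0], [-0.1, 0, -0.2, 0, 0, 0], [0, 0, -0.4, 0, 0, 0], [0, 0, -0.8, 0, 0, 0], [0, 0, -1, 0, 0, 0], [0, 0, -1, 0, 0, 0], [0, 0, -1, 0, 0, 0], [0, 0, -0.5, 0, 0, 0], [0, 0, 0, 0, 0, 0], [0, 0, 0, 0, 0, 0]])

```text
time_s: 16.8
tool_pos: [0.5996, -0.3059, 0.1456]
orientation: [3.141, 0.027, 0.002]
force: [-0.2, 0.2, -0.1]
grip_width: 0.492
grip_force: 0.0
```

Emit:
apply_moves(plan=[[-0.5, 0.8, -0.3, 0, 0, 0], [-0.5, 0.8, -0.3, 0, 0, 0], [-0.5, 0.8, -0.3, 0, 0, 0], [-0.5, 0.8, -0.3, 0, 0, 0], [-0.5, 0.8, -0.3, 0, 0, 0], [-0.5, 0.8, -0.3, 0, 0, 0], [-0.5, 0.8, 0, 0, 0, 0], [-0.5, 0.8, 0, 0, 0, 0], [-0.5, 0.8, 0, 0, 0, 0], [-0.5, 0.8, 0, 0, 0, 0], [-0.5, 0.8, 0, 0, 0, 0], [-0.5, 0.8, 0, 0, 0, 0]])

```text
time_s: 17.8
tool_pos: [0.4522, -0.5486, 0.1879]
orientation: [-3.139, -0.027, 0.002]
force: [-0.2, -0.0, -0.6]
grip_width: 0.49
grip_force: 0.0
```

```bash
python3 - <<'E'
from h import *
import cv2
print(arm.sense()["tool_pos"])
b=np.mean([arm.grab_frame("top").astype(float) for _ in range(4)],0)
g=b[165:225,265:312].mean(2).astype(np.uint8)
n,l,st,c=cv2.connectedComponentsWithStats((g<75).astype(np.uint8))
for i in range(1,n):
    if st[i,4]>20: print(st[i],px2w("top",c[i][0]+265,c[i][1]+165,.052).round(4))
np.set_printoptions(linewidth=300)
print(b[150:215:1,[264,270,278,287,297,305]].astype(int).mean(2).astype(int).T)
E
```

```text
[ 0.4522375  -0.54859062  0.18786744]
[27 12 10 12 43] [ 0.591  -0.3327  0.052 ]
[ 8 14 10 10 36] [ 0.5892 -0.2785  0.052 ]
[[237 242 180  55 158 195 196 196 196 194 196 195 197 194 198 196 198 197 198 198 198 200 200 199 174 227 242 243 244 208 172 184 185 183 185 184 187 186 184 185 150 143 190 206 205 207 206 206 206 207 208 207 206 207 207 208 208 209 209 207 209 210 210 210 209]
 [238 243 182  69 107 125 127 127 127 131 127 127 126 125 126 127 127 129 129 129 126 122 123 123 115 163 191 213 208 164 148 154 156 157 161 161 160 158 157 157 131  82 168 205 205 204 205 205 206 206 206 207 207 206 206 205 207 208 208 207 207 209 208 208 207]
 [236 241 184  99 102 105 108 132 128 137 133 142 131 123 120 131 135 131 127 139 131 120 121 105 132 147  93 142 123  66  81  94  93  93  94  93  79  43  82 144 113  46  27  82  84  88  94 117  95  88  98 102  97  96  97 102  96  96  96 102  97  95  97 108 105]
 [ 84 158 137  99 105 108 131 123 131 125 125 117 114 174 156 136 139 133 128 123 152 139 116 101 132 146  94 146 181 182 182 183 187 186 186 184 184 185 185 174 114 165 199 199 200 201 201 202 203 201 202 203 202 203 202 203 202 203 204 203 203 204 205 204 203]
 [230 236 181 106 111 108 109 131 101  98 149 138 117 141 134 119 132 127 124 103 102 117 107  90 130 147  92  51  57  62  82  90  92  92  90  92  75  53  69 139 107  35  70 105  89  86  95 106  89  87  94  86  74  88  94  88  76  86  96  88  74  86  94  88  76]
 [229 236 179 100 108 111 114 115 116 118 117 117 118 115 114 112 112 114 112 114 112 109 110 111  83 192 234 237 215 168 170 182 184 185 186 184 186 186 186 186 139  74 160 196 196 195 196 196 195 196 196 198 198 197 198 198 198 198 198 199 199 199 199 200 198]]
```

The bar moved about 59 mm, with no gap between bar and block or block and fence, and the robot is clear. Handing in.

```bash
python3 -c "
from bench import arm
print(arm.finish_job())"
```

```text
the job is handed in; nothing more can be done
None
```

I handed the job in: the bar moved about 59 mm and holds the block tight against the back fence, and the fingers released both buttons and backed well clear. I did not check in the images that the buttons came fully up, and I got no verdict back.

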